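# Level and bolt the tilting vial stand

## Robot

A 6-joint arm with a two-finger parallel gripper is mounted at the origin on the work surface. World frame = base frame: x ahead of the robot, y to its left, z up, the work surface at z = 0. Lengths are in m, angles in rad, forces in N, time in s.
With the tool pointing down it reaches from about 0.225 to 0.725 m from the base axis. Payload 3.1 kg.
Tool frame: the origin (TCP) lies at the centre of the arm's flange, where the gripper is bolted on; the fingertips stand 173 mm ahead of it and the grasp point (between the pads) lies 155 mm ahead of it; z points along the fingers, y is the line along which they close (so a half turn about z gives the same grasp; the last joint's range is limited). The gripper opens to 85 mm and grips with 20 to 120 N. Pads are 22 mm wide; open, the fingers measure 114 mm over their backs; the gripper's body (76 mm by 85 mm) begins 54 mm behind the grasp point. The pads swing forward as they close: fully open they stand 13 mm farther back than shut.
Start: joints at [-1.263, 0.048, 0.099, 1.622, 0, 1.443], TCP at [0.222, -0.476, 0.405] pointing down, gripper open.
Joint ranges: [-2.91, 2.91], [-0.99, 1.94], [-1.21, 1.42], [-2.12, 2.29], [-1.49, 1.47], [-3.14, 3.14]. Speed limits (rad/s): [2.79, 2.79, 3.14, 3.14, 3.14, 3.14].

## Interface

Orientations are given as a unit quaternion [w, x, y, z].
In Python, from rig import arm gives the robot as it stands. The module is installed in compiled form; this text tells all that it offers.
- The arm moves only by the tool arm_command, never from a script. Its argument "steps" is a list of rows, each an object with "rotation": the turn, a rotation vector about the tool's x, y, z scaled (see below), a list of three; "travel": the shift along the tool's x, y, z scaled (see below), a list of three; "jaw": the opening in per cent of the stroke, from 0 (shut) to 100 (fully open). In form: [{"rotation": [ax, ay, az], "travel": [tx, ty, tz], "jaw": jaw}, ...]. A call has 1 to 5 rows; each row shifts and turns the commanded pose from where the row before left it, along the tool's axes as they then stand; what a row does not reach is not made up. The controller multiplies each number of a shift by 0.06 m and each number of a turn by 0.08 rad. A row lasts 1/8 s, in which the tool goes at most 62.5 mm and 10.7 degrees, less where a joint would pass 70% of its speed; a pose out of reach is approached as far as the arm can. A call with a number of a shift or a turn outside -1 to 1 is refused whole. A call with a gripper value outside its range is refused whole. The fingers move at their own pace and stop on an object; "grip_force" is the grip in N (left out, the last holds). Time passes only in rows, so rows that do not move let the fingers close. It gives the time, the measured TCP pose, the force, the opening and the grip force at its end, in the units of the state.
- arm.sense(): the state, without advancing time (a new reading comes with each control period).
- arm.grab_frame(name): name is "side" or "top"; returns the picture (480x640x3 uint8, blue, green, red); there is no depth.
- arm.camera_model(name): a dict with "fx", "fy", "cx", "cy" (pixels), "world_from_camera" (4x4, takes a point from camera to world coordinates). Camera axes: x right, y down, z forward; pixel columns grow to the right and rows downward; lengths in m; the calibration is good to about 2 mm. A picture is of the moment at which its call begins. camera_model takes no time and is no camera call.
- arm.close_job(): hands the job in; it is judged then, once.
The state is a dict: "clock": time; "joint_pos": joint angles; "qd": joint speeds; "joint_torque": joint torques, N m; "ee_pos": TCP position; "eef_rot": TCP orientation; "wrist_force": force on the tool from outside, world axes, zero at the start; "wrist_torque": the same for the moment, N m; "gripper_width": finger opening in m; "gripper_force": force on a finger pad.
Only numpy, scipy, OpenCV 4.12 (cv2) and the standard library are available. Lean on these libraries where they do the work, as an engineer would, in place of code of your own. Each camera call takes 0.05 s, during which the arm holds its last target. There are 200 camera calls.

## Task

Ease the sprung, tilted rack platform down until it rests on its rubber stop, slide its bolt home into the keeper so that it stays down level by itself, and put the loose amber vial with the black cap fully down into the empty pocket of the blue rack. The latch post with the stop and keeper is delicate: feel for the stop, and do not press or push hard against it. Leave the other vials in the rack and the other things on the bench where they are.

Things in the scene. Friction and masses are not known exactly. Their poses are not given: they have to be found in the camera images.
- stand: Tilting rack stand, fixed to the bench: aluminium base plate 215 x 310 mm, its top 14 mm above the bench. Origin at the centre of its underside, z up. Its hinge rod runs along stand y at stand x = -90 mm, 50 mm above the bench; the platform on it reaches to stand x = +100 mm when level.
- platform (a joint): Platform angle about the hinge rod, rad: 0 level, +0.28 raised (held there by springs at the start), negative below level. The springs lift with 1 to 3 N when raised, 6 to 9 N when level (at the bolt knob). Pushed down it rests on the latch post's rubber stop at 0 give or take 0.045, as the post happens to be set.
- platform_edge (a point): Middle of the top face's free edge of the platform: aluminium plate 250 mm wide (y), 6 mm thick, this point 190 mm from the hinge axis, the top face 10 mm above that axis. x away from the hinge, z normal to the plate.
- bolt (a joint): Bolt travel, m: 0 drawn (0 to 0.003 at the start), 0.018 home; slides along platform +y, friction about 1 N, no spring. A flat bar 12 mm wide, 6 mm thick along y, 165 mm from the hinge axis, its top 8 mm above the platform. It enters the keeper only while the platform is held resting on its stop; once home it holds the platform down.
- bolt_knob (a point): Centre of the bolt's upright red thumb piece, 18 (x) x 12 (y) x 30 mm high, standing on the bolt bar, whose top is 15 mm below this point. Axes as the platform's: x away from the hinge, y the bolt's way home, z normal. At platform angle 0 it lies 165 mm in +x and 33 mm above the hinge axis. 20 mm is free on both y sides.
- latch_post: Post on the base plate at stand (75, 134) mm, origin 14 mm above the bench. Its steel head has a rubber stop under the platform's corner and a keeper eye 14 mm thick, 16 mm wide, 8.6 mm high. Head, stop and eye together sit up to 7 mm above or below nominal, unmeasured: find the stop by feel (nominal top 54 mm above the bench). It must take no more than 15 N.
- pocket (a point): Centre of the floor of the rack's empty pocket, second from the -y end. The blue rack, fixed on the platform, has five pockets in a row along y, 30 x 30 mm, 21 mm deep, 42 mm apart; its top is 24 mm above the platform. Axes as the platform's: z out of the pocket. At platform angle 0 it is 80 mm in +x and 13 mm above the hinge axis.
- vial_mid (a point): Centre of the loose amber vial with black cap standing on the bench: body 26 mm across, 43 mm high, cap 24.4 mm across from 45 to 59 mm height, 59 mm in all, about 50 g. The point is on its axis, 29.5 mm above its underside; z is its axis.
- rackvial0_mid (a point): Centre (29.5 mm above the underside) of another vial of the same kind, standing loosely in the rack, pocket 1 of 5 counted from -y; leave it there.
- rackvial2_mid (a point): Centre (29.5 mm above the underside) of another vial of the same kind, standing loosely in the rack, pocket 3 of 5 counted from -y; leave it there.
- rackvial3_mid (a point): Centre (29.5 mm above the underside) of another vial of the same kind, standing loosely in the rack, pocket 4 of 5 counted from -y; leave it there.
- rackvial4_mid (a point): Centre (29.5 mm above the underside) of another vial of the same kind, standing loosely in the rack, pocket 5 of 5 counted from -y; leave it there.
- solvent: Bystander: clear jar with white cap, 36 mm across, 75 mm high, on the bench; origin under its centre.
- beaker: Bystander: clear beaker, 68 mm across, 85 mm high; origin under its centre.
- reagent: Bystander: amber jar with black cap and orange label, 72 mm across, 125 mm high; origin under its centre.
- cap: Bystander: a loose black cap lying on the bench, 24 mm across, 14 mm high; origin under its centre.
Mind the look-alikes: they are no part of the job. Leave any green, purple or yellow look-alike of the part that bears vial_mid alone.

How it is judged:
At the end, for the whole second after the job is handed in: The platform is down, held by its bolt within about 3.5 degrees of level (joint below 0.06 and above -0.05 rad), the bolt is at least 14 of its 18 mm home, the vial stands on the floor of the empty pocket (within 5 mm in height, upright), and the four other vials still stand in their pockets (value of joint platform between -0.05 and 0.06 rad and value of joint bolt above 0.014 m and distance between vial_mid and pocket below 0.036 m and z of vial_mid in the frame of pocket between 0.0235 and 0.0345 m and angle between vial_mid's own z axis and vertical below 0.3 rad and z of rackvial0_mid in the frame of pocket between 0.0235 and 0.0355 m and z of rackvial2_mid in the frame of pocket between 0.0235 and 0.0355 m and z of rackvial3_mid in the frame of pocket between 0.0235 and 0.0355 m and z of rackvial4_mid in the frame of pocket between 0.0235 and 0.0355 m); the robot touches nothing.
It fails at once if the latch post takes more than 15 N (contact force between latch_post and anything else above 15 N).
It fails at once if a rack vial comes out of its pocket (z of any of rackvial0_mid, rackvial2_mid, rackvial3_mid, rackvial4_mid in the frame of pocket above 0.0495 m).
It fails at once if another thing on the bench is moved by more than 3 cm (distance of any of solvent, beaker, reagent, cap from where it was at the start of the episode above 0.03 m).
It also fails if it takes over 61 s, if anything falls off the work surface, if the arm or the gripper's body presses on something with over 40 N, if the wrist force passes 120 N, or if a joint passes its speed limit or range.

## Working session

There is one attempt and no reset: what is moved stays moved. The work goes in short steps, Python scripts to look and compute and a tool call to move; the robot and the scene stay as the last step left them, time stands still between calls to the robot, and variables do not carry over. Pictures are saved under pics/ and viewed, at most 11 in all, crops included, and the job is handed in when it is done.

Besides the shell and the picture viewer there is one more tool, called after "Request:" as name(argument=value, ...) on one line, values as JSON. arm_command: Moves the arm, as the interface text tells. Its arguments: {"type":"object","properties":{"steps":{"type":"array"},"grip_force":{"type":"number"}},"required":["steps"]}

```bash
mkdir -p pics
python3 - <<'E'
from rig import arm
import cv2
for n in("side","top"):
    cv2.imwrite(f"pics/{n}0.png",arm.grab_frame(n)); m=arm.camera_model(n); print(n,m)
s=arm.sense();print(s)
E
```

```text
side {'fx': 493.46680932830566, 'fy': 493.46680932830566, 'cx': 322.5822409964248, 'cy': 232.6493587363482, 'world_from_camera': array([[ 0.97972614, -0.12448689,  0.15697037,  0.30978803],
       [-0.19920896, -0.52214486,  0.82926506, -0.87887184],
       [-0.02127135, -0.84372256, -0.53635788,  0.73819434],
       [ 0.        ,  0.        ,  0.        ,  1.        ]])}
top {'fx': 561.2664299583199, 'fy': 561.2664299583199, 'cx': 315.30312085596705, 'cy': 250.12469300442496, 'world_from_camera': array([[ 0.00457782, -0.99810859,  0.06130493,  0.40308687],
       [-0.99967871, -0.00303941,  0.0251642 ,  0.07430192],
       [-0.02493028, -0.06140043, -0.99780182,  1.31578143],
       [ 0.        ,  0.        ,  0.        ,  1.        ]])}
{'clock': 0.1, 'joint_pos': array([-1.26278649e+00,  4.87045617e-02,  9.77288752e-02,  1.62200351e+00,
        2.34503613e-06,  1.44295769e+00]), 'qd': array([ 2.87649673e-04, -1.07214215e-03,  3.80735860e-03, -6.42108426e-04,
       -2.85097846e-04, -3.36363203e-05]), 'joint_torque': array([ 1.61439984e-03, -3.39849973e+01,  3.20936930e+01,  1.58412888e-02,
       -1.87715532e-04,  5.54602295e-06]), 'ee_pos': array([ 0.22155793, -0.47575377,  0.40360646]), 'eef_rot': array([-1.08711552e-03,  9.76347758e-01,  2.16203292e-01, -9.70219452e-05]), 'wrist_force': array([ 0.1923133 ,  0.06271732, -0.78852857]), 'wrist_torque': array([-0.02929452,  0.01482737,  0.03613351]), 'gripper_force': 0.0, 'gripper_width': 0.08567159079492653}
```

View pics/side0.png

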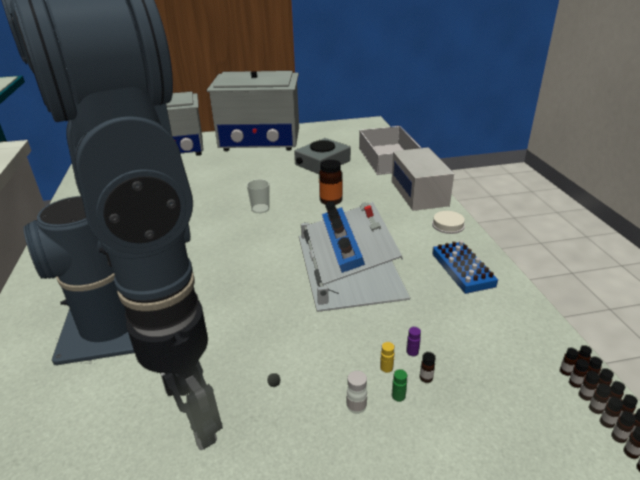

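View pics/top0.png

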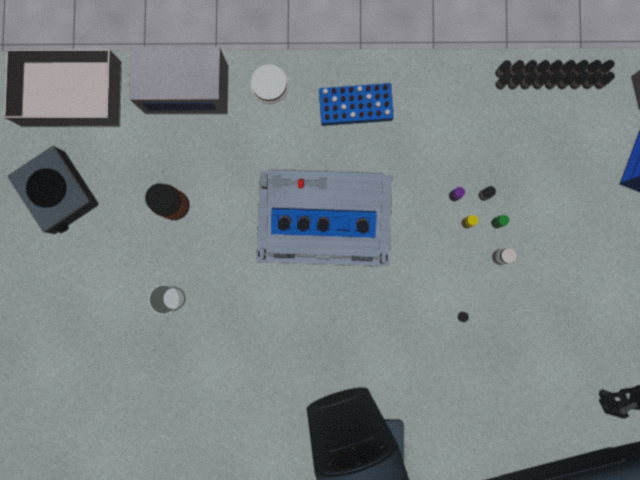

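The side view shows the stand around (350,255) with its red knob at (368,210) and the amber vial with black cap at (428,367). In the top view the knob is at (301,183), the loose vial's cap at about (488,192), the empty pocket at about (343,225), and the loose cap at (463,316). Next I'll take masks and rays, with one enlarged crop.

```bash
cat > h.py <<'E'
import numpy as np,cv2
from rig import arm
from scipy.spatial.transform import Rotation as R
def ray(n,u,v):
    m=arm.camera_model(n);T=m["world_from_camera"]
    d=T[:3,:3]@np.array([(u-m["cx"])/m["fx"],(v-m["cy"])/m["fy"],1]);return T[:3,3],d
def onz(n,u,v,z):
    o,d=ray(n,u,v);return o+d*(z-o[2])/d[2]
def tri(a,b):
    (o,d),(p,e)=ray("side",*a),ray("top",*b)
    t=np.linalg.lstsq(np.c_[d,-e],p-o,rcond=None)[0];x,y=o+d*t[0],p+e*t[1];return (x+y)/2,np.linalg.norm(x-y)
def proj(n,P):
    m=arm.camera_model(n);q=np.linalg.inv(m["world_from_camera"])@np.r_[P,1];return m["fx"]*q[0]/q[2]+m["cx"],m["fy"]*q[1]/q[2]+m["cy"]
def blobs(im,mask,x0,y0,x1,y1,amin=8):
    k=np.zeros(mask.shape,np.uint8);k[y0:y1,x0:x1]=mask[y0:y1,x0:x1]
    n,_,st,c=cv2.connectedComponentsWithStats(k)
    return [(np.round(c[i],1).tolist(),st[i].tolist()) for i in range(1,n) if st[i,4]>=amin]
def red(im):
    b,g,r=[im[...,i].astype(int) for i in range(3)];return ((r>110)&(r>2*g)&(r>2*b)).astype(np.uint8)
def dark(im): return (im.max(2)<60).astype(np.uint8)
E
python3 - <<'E'
from h import *
t=cv2.imread("pics/top0.png");s=cv2.imread("pics/side0.png")
print("red",blobs(t,red(t),250,160,400,270),blobs(s,red(s),340,190,400,240))
print("dark top",blobs(t,dark(t),250,160,520,340)); print("dark side",blobs(s,dark(s),260,340,450,420),blobs(s,dark(s),320,195,370,270))
a=cv2.resize(t[160:275,250:400],None,fx=5.2,fy=5.2,interpolation=cv2.INTER_CUBIC)
cv2.imwrite("pics/c1.png",a)
a=cv2.resize(s[190:320,285:425],None,fx=4.6,fy=4.6,interpolation=cv2.INTER_CUBIC)
cv2.imwrite("pics/c2.png",a)
E
```

```text
red [([300.1, 183.4], [298, 180, 5, 8, 37])] [([368.5, 210.3], [365, 206, 8, 11, 50])]
dark top [([487.1, 192.7], [479, 187, 16, 13, 131]), ([451.9, 196.6], [450, 193, 6, 7, 21]), ([283.7, 223.2], [279, 217, 11, 13, 110]), ([303.1, 223.6], [298, 217, 11, 14, 116]), ([322.8, 224.3], [318, 218, 11, 13, 112]), ([362.1, 225.7], [357, 219, 11, 14, 114]), ([494.7, 223.1], [492, 219, 7, 8, 33]), ([462.6, 316.4], [458, 312, 10, 9, 67])]
dark side [([427.9, 361.7], [422, 353, 13, 18, 199]), ([274.0, 381.0], [269, 376, 10, 10, 73]), ([425.2, 379.6], [421, 377, 11, 5, 26])] [([333.7, 214.6], [321, 198, 23, 35, 342]), ([344.8, 245.0], [339, 238, 13, 15, 136])]
```

View pics/c1.png

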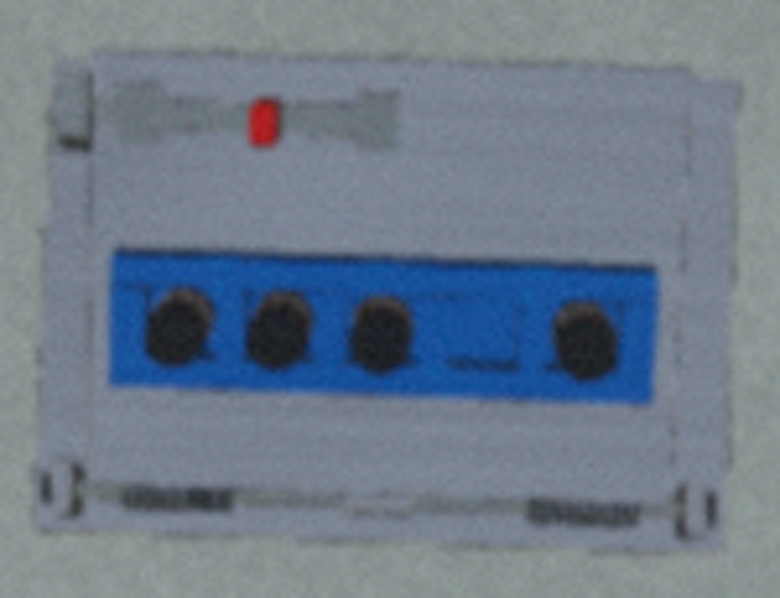

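View pics/c2.png

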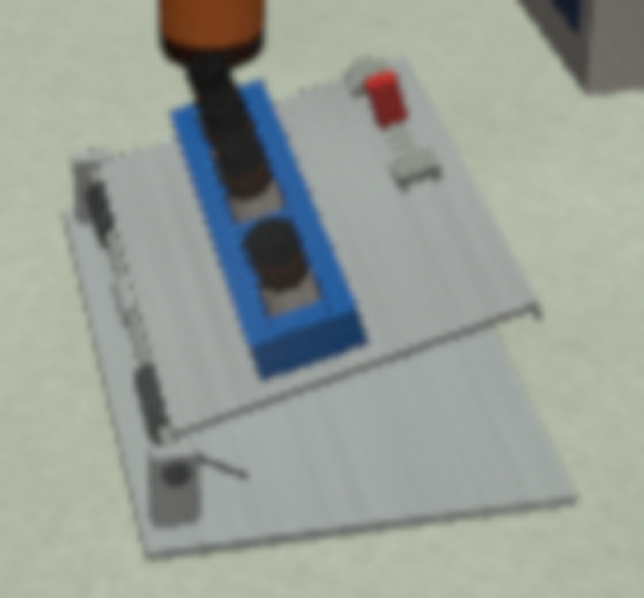

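Run:
```python
from h import *
np.set_printoptions(precision=4,suppress=True)
k,e=tri((368.5,210.3),(300.1,183.4));print("knob",k,e)
hl=onz("top",263.1,254.2,.055);hr=onz("top",384,257.7,.055);print("hinge",hl,hr,(hl+hr)/2)
d=hl-hr;print("yaw from hinge",np.arctan2(-d[0],d[1]))
v=[onz("top",u,w,.13) for u,w in((283.7,223.2),(362.1,225.7))];print("caps",v)
d=v[0]-v[1];yaw=np.arctan2(-d[0],d[1]);print("yaw rack",yaw,np.linalg.norm(d))
# base corners z=.014 from crop c1
C=[onz("top",250+x/5.2,160+y/5.2,.014) for x,y in((38,530),(720,548),(741,82),(58,60))];print(np.array(C),np.mean(C,0))
# knob from base: dist to hinge
for a in(.28,):
    c,s=np.cos(a),np.sin(a);print("knob wrt hinge raised",165*c-33*s,165*s+33*c, "pocket raised",80*c-13*s,80*s+13*c,"cap",80*c-72*s,80*s+72*c)
print("vial",tri((427.9,361.7),(487.1,192.7)),onz("top",488.5,192,.059))
V=cv2.imread("pics/side0.png");print(onz("side",427,380,.0))
for n,uv in(("purple",(458,192)),("yellow",(471,221)),("green",(502,221)),("solv",(507,256))):print(n,onz("top",*uv,.06))
print("cap",onz("top",462.6,316.4,.01))
print(R.from_quat(np.roll(arm.sense()['eef_rot'],-1)).as_matrix())
```

```text
knob [0.6188 0.1374 0.1291] 0.00017078303367670298
hinge [0.471  0.2238 0.055 ] [ 0.464  -0.0481  0.055 ] [0.4675 0.0879 0.055 ]
yaw from hinge -0.025674215370351423
caps [array([0.5331, 0.1717, 0.13  ]), array([0.5281, 0.0053, 0.13  ])]
yaw rack -0.030128874575986404 0.1665036166581726
[[ 0.4551  0.242   0.014 ]
 [ 0.4482 -0.0623  0.014 ]
 [ 0.6576 -0.0724  0.014 ]
 [ 0.6677  0.2353  0.014 ]] [0.5572 0.0857 0.014 ]
knob wrt hinge raised 149.45441091866144 77.31351147733422 pocket raised 73.2918116335282 34.60217258316912 cap 56.98682836824548 91.30444344350461
vial (array([ 0.6142, -0.2838,  0.0412]), np.float64(0.0016506241320022473)) [ 0.612  -0.2817  0.059 ]
[ 0.6144 -0.2911  0.    ]
purple [ 0.6118 -0.2135  0.06  ]
yellow [ 0.5465 -0.2417  0.06  ]
green [ 0.5466 -0.3104  0.06  ]
solv [ 0.4685 -0.3202  0.06  ]
cap [ 0.3316 -0.2323  0.01  ]
[[ 0.9065  0.4222 -0.0007]
 [ 0.4222 -0.9065  0.0021]
 [ 0.0003 -0.0022 -1.    ]]
```

```bash
cat >> h.py <<'E'
np.set_printoptions(precision=4,suppress=True)
YAW=-.029; S0=np.array([.557,.0857,0]); ZS=R.from_euler('z',YAW).as_matrix()
def world(x,y,z): return S0+ZS@np.array([x,y,z])        # stand -> world
def down(a=0,turn=0): # tool: x = platform x, y=-platform y, z=-normal at platform angle a; turn about world z before
    return ZS@R.from_euler('y',-a).as_matrix()@np.diag([1.,-1,-1])@R.from_euler('z',turn).as_matrix()
def plat(a,x,y,h): # point x,h from the hinge axis at angle a
    return world(-.09+x*np.cos(a)-h*np.sin(a),y,.05+x*np.sin(a)+h*np.cos(a))
def pose():
    s=arm.sense();return s['ee_pos'],R.from_quat(np.roll(s['eef_rot'],-1)).as_matrix(),s
def rows(P,M,vmax=1.,n0=1,start=None):
    p,m,_=pose() if start is None else (*start,0)
    rv=R.from_matrix(m.T@M).as_rotvec();n=max(n0,int(np.ceil(max(np.linalg.norm(P-p)/(.06*vmax),np.abs(rv).max()/.08))))
    dR=R.from_rotvec(rv/n).as_matrix();step=(P-p)/n
    print("n",n,"dist",P-p,"rv",rv)
    for i in range(n): print(np.round(m.T@step/.06,2).tolist(),np.round(rv/n/.08,2).tolist()); m=m@dR
E
python3 - <<'E'
from h import *
M=down(.28);k=plat(.28,.165,.053,.033);print(k)
rows(k-M[:,2]*.22,M)
E
```

```text
[0.618  0.137  0.1273]
n 12 dist [ 0.3356  0.6145 -0.0649] rv [-0.0673  0.2752  0.4615]
[0.78, -0.58, 0.09] [-0.07, 0.29, 0.48]
[0.76, -0.61, 0.11] [-0.07, 0.29, 0.48]
[0.73, -0.64, 0.12] [-0.07, 0.29, 0.48]
[0.7, -0.66, 0.13] [-0.07, 0.29, 0.48]
[0.67, -0.69, 0.14] [-0.07, 0.29, 0.48]
[0.64, -0.72, 0.16] [-0.07, 0.29, 0.48]
[0.61, -0.74, 0.17] [-0.07, 0.29, 0.48]
[0.58, -0.77, 0.18] [-0.07, 0.29, 0.48]
[0.54, -0.79, 0.18] [-0.07, 0.29, 0.48]
[0.51, -0.81, 0.19] [-0.07, 0.29, 0.48]
[0.47, -0.83, 0.2] [-0.07, 0.29, 0.48]
[0.44, -0.85, 0.2] [-0.07, 0.29, 0.48]
```

Request:
arm_command(steps=[{"travel":[0.78,-0.58,0.09],"rotation":[-0.07,0.29,0.48],"jaw":28},{"travel":[0.76,-0.61,0.11],"rotation":[-0.07,0.29,0.48],"jaw":28},{"travel":[0.73,-0.64,0.12],"rotation":[-0.07,0.29,0.48],"jaw":28},{"travel":[0.7,-0.66,0.13],"rotation":[-0.07,0.29,0.48],"jaw":28},{"travel":[0.67,-0.69,0.14],"rotation":[-0.07,0.29,0.48],"jaw":28}])

```text
clock: 0.72
ee_pos: [0.3612, -0.2182, 0.3768]
eef_rot: [0.001, 0.991, 0.12, 0.06]
wrist_force: [0.3, -0.5, -0.2]
gripper_width: 0.0236
gripper_force: 0.0
```

Request:
arm_command(steps=[{"travel":[0.64,-0.72,0.16],"rotation":[-0.07,0.29,0.48],"jaw":28},{"travel":[0.61,-0.74,0.17],"rotation":[-0.07,0.29,0.48],"jaw":28},{"travel":[0.58,-0.77,0.18],"rotation":[-0.07,0.29,0.48],"jaw":28},{"travel":[0.54,-0.79,0.18],"rotation":[-0.07,0.29,0.48],"jaw":28},{"travel":[0.51,-0.81,0.19],"rotation":[-0.07,0.29,0.48],"jaw":28}])

```text
clock: 1.35
ee_pos: [0.5004, 0.0381, 0.3493]
eef_rot: [0.002, 0.993, 0.024, 0.118]
wrist_force: [0.4, -1.9, 0.1]
gripper_width: 0.024
gripper_force: 0.0
```

Request:
arm_command(steps=[{"travel":[0.47,-0.83,0.2],"rotation":[-0.07,0.29,0.48],"jaw":28},{"travel":[0.44,-0.85,0.2],"rotation":[-0.07,0.29,0.48],"jaw":28},{"travel":[0,0,0],"rotation":[0,0,0],"jaw":28},{"travel":[0,0,0],"rotation":[0,0,0],"jaw":28}])

```text
clock: 1.85
ee_pos: [0.5565, 0.0901, 0.3386]
eef_rot: [-0.01, 0.99, 0.02, 0.14]
wrist_force: [-0.6, 0.6, 0.1]
gripper_width: 0.0238
gripper_force: 0.0
```

Run:
```python
from h import *
s=arm.grab_frame("side");t=arm.grab_frame("top")
M=down(.28);k=plat(.28,.165,.053,.033)
rows(k-M[:,2]*.22,M);print(pose()[2]['gripper_width'],pose()[2]['wrist_force'],pose()[2]['clock'])
print(blobs(s,red(s),340,190,400,240),blobs(t,red(t),250,160,400,270),proj("side",k))
cv2.imwrite("pics/s2.png",cv2.resize(s[80:290,240:480],None,fx=2.8,fy=2.8,interpolation=cv2.INTER_CUBIC))
```

```text
n 1 dist [ 0.0007  0.049  -0.0006] rv [-0.0341 -0.0022  0.0643]
[0.04, -0.81, 0.03] [-0.43, -0.03, 0.8]
0.024106055182031686 [-0.4057 -0.1814 -0.3418] 1.95
[] [([299.9, 180.8], [298, 180, 5, 3, 11])] (np.float64(368.1710516877741), np.float64(211.03884122189126))
```

View pics/s2.png

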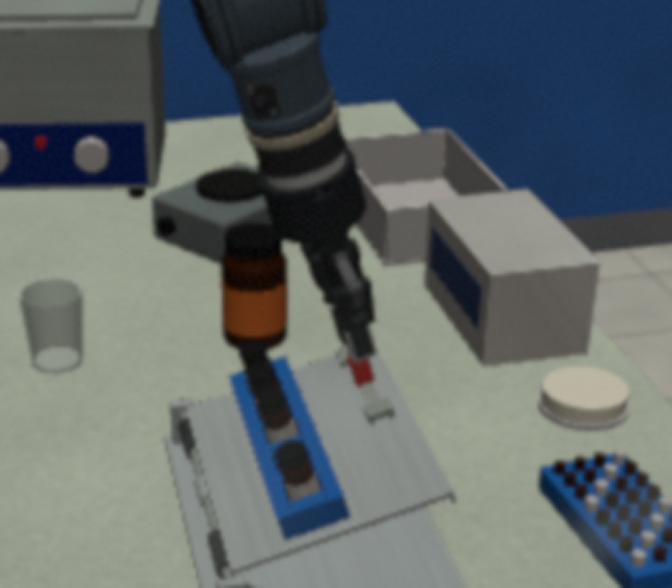

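The crop shows the fingers just in front of and above the red knob (crop (360,370)). One row fell short because of its speed, so y is still 49 mm off. I'll correct that and then re-plan the descent.

Request:
arm_command(steps=[{"travel":[0.02,-0.4,0.02],"rotation":[-0.21,-0.01,0.4],"jaw":28},{"travel":[0.02,-0.41,0.01],"rotation":[-0.22,-0.02,0.4],"jaw":28},{"travel":[0,0,0],"rotation":[0,0,0],"jaw":28}])

```text
clock: 2.33
ee_pos: [0.5596, 0.0906, 0.3392]
eef_rot: [-0.011, 0.99, 0.02, 0.139]
wrist_force: [1.0, -0.2, -0.0]
gripper_width: 0.0238
gripper_force: 0.0
```

Run:
```python
from h import *
M=down(.28);k=plat(.28,.165,.053,.033)
rows(k-M[:,2]*.161,M,.5);print(pose()[2]['joint_pos'])
```

```text
n 3 dist [ 0.0139  0.0476 -0.0572] rv [-0.0352  0.0004  0.0654]
[-0.0, -0.26, 0.33] [-0.15, 0.0, 0.27]
[-0.01, -0.26, 0.33] [-0.15, 0.0, 0.27]
[-0.02, -0.26, 0.33] [-0.15, 0.0, 0.27]
[ 0.0381 -0.0304 -0.1296  1.1915  0.0167  3.1406]
```

Joint 6 is at its limit for this orientation. I'll turn the tool -90° and grip the knob across x instead, which also suits the vial later.

Run:
```python
from h import *
M=down(.28,-np.pi/2);k=plat(.28,.165,.053,.033)
rows(k-M[:,2]*.21,M)
```

```text
n 19 dist [ 0.0003  0.048  -0.0101] rv [-0.0277 -0.0271 -1.5052]
[-0.0, -0.04, 0.01] [-0.02, -0.02, -0.99]
[0.0, -0.04, 0.01] [-0.02, -0.02, -0.99]
[0.01, -0.04, 0.01] [-0.02, -0.02, -0.99]
[0.01, -0.04, 0.01] [-0.02, -0.02, -0.99]
[0.01, -0.04, 0.01] [-0.02, -0.02, -0.99]
[0.02, -0.04, 0.01] [-0.02, -0.02, -0.99]
[0.02, -0.04, 0.01] [-0.02, -0.02, -0.99]
[0.02, -0.04, 0.01] [-0.02, -0.02, -0.99]
[0.02, -0.03, 0.01] [-0.02, -0.02, -0.99]
[0.03, -0.03, 0.01] [-0.02, -0.02, -0.99]
[0.03, -0.03, 0.01] [-0.02, -0.02, -0.99]
[0.03, -0.03, 0.01] [-0.02, -0.02, -0.99]
[0.03, -0.02, 0.01] [-0.02, -0.02, -0.99]
[0.04, -0.02, 0.01] [-0.02, -0.02, -0.99]
[0.04, -0.02, 0.01] [-0.02, -0.02, -0.99]
[0.04, -0.02, 0.01] [-0.02, -0.02, -0.99]
[0.04, -0.01, 0.01] [-0.02, -0.02, -0.99]
[0.04, -0.01, 0.01] [-0.02, -0.02, -0.99]
[0.04, -0.01, 0.01] [-0.02, -0.02, -0.99]
```

Request:
arm_command(steps=[{"travel":[0,-0.04,0.01],"rotation":[-0.02,-0.02,-0.99],"jaw":42},{"travel":[0,-0.04,0.01],"rotation":[-0.02,-0.02,-0.99],"jaw":42},{"travel":[0.01,-0.04,0.01],"rotation":[-0.02,-0.02,-0.99],"jaw":42},{"travel":[0.01,-0.04,0.01],"rotation":[-0.02,-0.02,-0.99],"jaw":42},{"travel":[0.01,-0.04,0.01],"rotation":[-0.02,-0.02,-0.99],"jaw":42}])

```text
clock: 2.95
ee_pos: [0.5598, 0.1031, 0.3363]
eef_rot: [0.021, 0.967, 0.216, 0.135]
wrist_force: [-0.8, 0.1, 0.1]
gripper_width: 0.0356
gripper_force: 0.0
```

Request:
arm_command(steps=[{"travel":[0.02,-0.04,0.01],"rotation":[-0.02,-0.02,-0.99],"jaw":42},{"travel":[0.02,-0.04,0.01],"rotation":[-0.02,-0.02,-0.99],"jaw":42},{"travel":[0.02,-0.04,0.01],"rotation":[-0.02,-0.02,-0.99],"jaw":42},{"travel":[0.02,-0.03,0.01],"rotation":[-0.02,-0.02,-0.99],"jaw":42},{"travel":[0.03,-0.03,0.01],"rotation":[-0.02,-0.02,-0.99],"jaw":42}])

```text
clock: 3.58
ee_pos: [0.56, 0.1159, 0.3334]
eef_rot: [0.052, 0.906, 0.401, 0.125]
wrist_force: [0.0, -0.8, 0.8]
gripper_width: 0.0358
gripper_force: 0.0
```

Request:
arm_command(steps=[{"travel":[0.03,-0.03,0.01],"rotation":[-0.02,-0.02,-0.99],"jaw":42},{"travel":[0.03,-0.03,0.01],"rotation":[-0.02,-0.02,-0.99],"jaw":42},{"travel":[0.03,-0.02,0.01],"rotation":[-0.02,-0.02,-0.99],"jaw":42},{"travel":[0.04,-0.02,0.01],"rotation":[-0.02,-0.02,-0.99],"jaw":42},{"travel":[0.04,-0.02,0.01],"rotation":[-0.02,-0.02,-0.99],"jaw":42}])

```text
clock: 4.2
ee_pos: [0.5604, 0.1285, 0.3305]
eef_rot: [0.081, 0.81, 0.571, 0.11]
wrist_force: [-0.7, -0.7, -1.5]
gripper_width: 0.0357
gripper_force: 0.0
```

Request:
arm_command(steps=[{"travel":[0.04,-0.02,0.01],"rotation":[-0.02,-0.02,-0.99],"jaw":42},{"travel":[0.04,-0.01,0.01],"rotation":[-0.02,-0.02,-0.99],"jaw":42},{"travel":[0.04,-0.01,0.01],"rotation":[-0.02,-0.02,-0.99],"jaw":42},{"travel":[0.04,-0.01,0.01],"rotation":[-0.02,-0.02,-0.99],"jaw":42},{"travel":[0,0,0],"rotation":[0,0,0],"jaw":42}])

```text
clock: 4.82
ee_pos: [0.5603, 0.1386, 0.3278]
eef_rot: [0.101, 0.711, 0.69, 0.096]
wrist_force: [-0.5, 0.7, -0.5]
gripper_width: 0.0357
gripper_force: 0.0
```

Run:
```python
from h import *
M=down(.28,-np.pi/2);k=plat(.28,.165,.053,.033)
rows(k-M[:,2]*.18,M);rows(k-M[:,2]*.161,M,.3);print(pose()[2]['joint_pos'])
s=arm.grab_frame("side")
cv2.imwrite("pics/s3.png",cv2.resize(s[170:290,280:440],None,fx=4,fy=4,interpolation=cv2.INTER_CUBIC))
```

```text
n 1 dist [ 0.0079 -0.0002 -0.0275] rv [-0.0007  0.0037 -0.0006]
[0.0, 0.0, 0.48] [-0.01, 0.05, -0.01]
n 3 dist [ 0.0132 -0.0004 -0.0457] rv [-0.0007  0.0037 -0.0006]
[0.0, 0.0, 0.26] [-0.0, 0.02, -0.0]
[0.0, 0.0, 0.26] [-0.0, 0.02, -0.0]
[0.0, 0.0, 0.26] [-0.0, 0.02, -0.0]
[ 0.1386  0.0043 -0.1175  1.1739 -0.0496  1.7327]
```

View pics/s3.png

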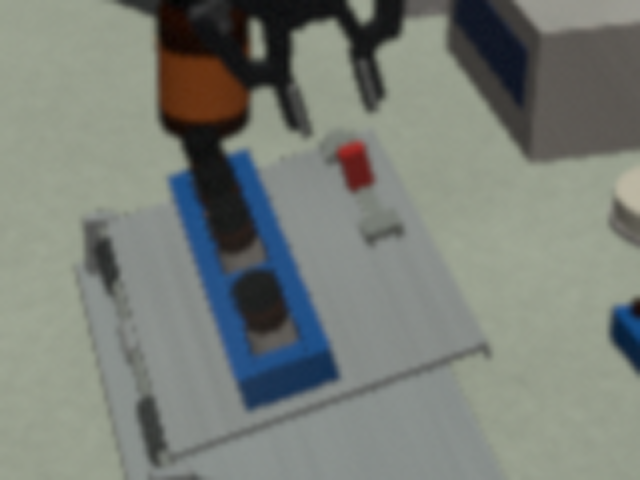

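The fingers straddle the knob axis (crop: fingers (297,125) and (375,100), knob (355,165)). I'll descend and grip.

Request:
arm_command(steps=[{"travel":[0,0,0.26],"rotation":[0,0.02,0],"jaw":42},{"travel":[0,0,0.26],"rotation":[0,0.02,0],"jaw":42},{"travel":[0,0,0.26],"rotation":[0,0,0],"jaw":42},{"travel":[0,0,0],"rotation":[0,0,0],"jaw":42}])

```text
clock: 5.38
ee_pos: [0.5725, 0.1378, 0.2796]
eef_rot: [0.098, 0.711, 0.69, 0.095]
wrist_force: [-0.2, -0.1, 0.2]
gripper_width: 0.036
gripper_force: 0.0
```

Request:
arm_command(steps=[{"travel":[0,0,0],"rotation":[0,0,0],"jaw":0},{"travel":[0,0,0],"rotation":[0,0,0],"jaw":0},{"travel":[0,0,0],"rotation":[0,0,0],"jaw":0}], grip_force=40)

```text
clock: 5.75
ee_pos: [0.5744, 0.1379, 0.2833]
eef_rot: [0.101, 0.71, 0.69, 0.098]
wrist_force: [5.1, -0.7, -5.5]
gripper_width: 0.0168
gripper_force: 43.3
```

Run:
```python
from h import *
p,m,s=pose();print(s['clock'],p,s['wrist_force'],s['wrist_torque'],s['gripper_width'])
# arc plan: knob x,h fixed; offset .161+ above knob
for a0,a1,n in((.28,.06,6),):
    A=np.linspace(a0,a1,n+1);T=[plat(a,.165,.053,.033+.161) for a in A];
    for i in range(n):
        Mi=down(A[i],-np.pi/2);print(np.round(A[i+1],3),np.round(Mi.T@(T[i+1]-T[i])/.06,3),R.from_matrix(Mi.T@down(A[i+1],-np.pi/2)).as_rotvec()/.08)
```

```text
5.75 [0.5744 0.1379 0.2833] [ 5.0864 -0.6844 -5.4621] [-0.0247 -0.4451  0.0222] 0.01677206601879396
0.243 [0.    0.117 0.103] [ 0.4583 -0.      0.    ]
0.207 [-0.     0.117  0.103] [ 0.4583 -0.      0.    ]
0.17 [0.    0.117 0.103] [ 0.4583 -0.      0.    ]
0.133 [-0.     0.117  0.103] [ 0.4583 -0.     -0.    ]
0.097 [0.    0.117 0.103] [ 0.4583 -0.      0.    ]
0.06 [0.    0.117 0.103] [ 0.4583 -0.      0.    ]
```

Request:
arm_command(steps=[{"travel":[0,0.117,0.103],"rotation":[0.458,0,0],"jaw":0},{"travel":[0,0.117,0.103],"rotation":[0.458,0,0],"jaw":0},{"travel":[0,0,0],"rotation":[0,0,0],"jaw":0}])

```text
clock: 6.12
ee_pos: [0.591, 0.1375, 0.2761]
eef_rot: [0.075, 0.714, 0.693, 0.072]
wrist_force: [-0.7, -1.4, 3.3]
gripper_width: 0.017
gripper_force: 44.7
```

```bash
cat >> h.py <<'E'
def stat(off=.161):
    p,m,s=pose();g=p+m[:,2]*off;q=ZS.T@(g-S0)-[-.09,0,.05];r=np.hypot(q[0],q[2])
    a=np.arctan2(q[2],q[0])-np.arctan2(.033,.165)
    print("t",s['clock'],"F",s['wrist_force'],"T",s['wrist_torque'],"grip pt rel hinge",q,"r",r,"ang",a,"tool ang",np.arctan2(-(ZS.T@-m[:,2])[0],-m[2,2]),"w",s['gripper_width'])
E
python3 -c "
from h import *
stat();print(np.hypot(.165,.033))"
```

```text
t 6.125 F [-0.6693 -1.3765  3.2976] T [-0.1965  0.1764 -0.0357] grip pt rel hinge [0.1559 0.0527 0.0686] r 0.17028327757382122 ang 0.2172505929425743 tool ang 0.20890073305982562 w 0.016969022696278636
0.16826764394856192
```

Request:
arm_command(steps=[{"travel":[0,0.117,0.103],"rotation":[0.458,0,0],"jaw":0},{"travel":[0,0.117,0.103],"rotation":[0.458,0,0],"jaw":0},{"travel":[0,0.117,0.103],"rotation":[0.458,0,0],"jaw":0},{"travel":[0,0,0],"rotation":[0,0,0],"jaw":0}])

```text
clock: 6.62
ee_pos: [0.6148, 0.1369, 0.2616]
eef_rot: [0.036, 0.716, 0.696, 0.035]
wrist_force: [-0.7, -0.8, 5.1]
gripper_width: 0.0174
gripper_force: 44.9
```

```bash
python3 -c "
from h import *
stat()"
```

```text
t 6.625 F [-0.6511 -0.7516  5.098 ] T [-0.0967 -0.026  -0.0283] grip pt rel hinge [0.1624 0.0528 0.0514] r 0.17033933449261748 ang 0.10894134006004638 tool ang 0.10016087884976099 w 0.01736754590185454
```

Request:
arm_command(steps=[{"travel":[0,0.059,0.052],"rotation":[0.229,0,0],"jaw":0},{"travel":[0,0.059,0.052],"rotation":[0.229,0,0],"jaw":0},{"travel":[0,0,0],"rotation":[0,0,0],"jaw":0}])

```text
clock: 7.0
ee_pos: [0.6222, 0.1367, 0.2565]
eef_rot: [0.023, 0.717, 0.696, 0.022]
wrist_force: [-0.1, -0.4, 6.5]
gripper_width: 0.0169
gripper_force: 45.0
```

Request:
arm_command(steps=[{"travel":[0,0.023,0.02],"rotation":[0.09,0,0],"jaw":0},{"travel":[0,0,0],"rotation":[0,0,0],"jaw":0}])

```text
clock: 7.25
ee_pos: [0.6235, 0.1367, 0.2557]
eef_rot: [0.021, 0.717, 0.696, 0.02]
wrist_force: [0.2, -1.4, 6.0]
gripper_width: 0.0168
gripper_force: 45.0
```

Request:
arm_command(steps=[{"travel":[0,0.023,0.02],"rotation":[0.09,0,0],"jaw":0},{"travel":[0,0,0],"rotation":[0,0,0],"jaw":0}])

```text
clock: 7.5
ee_pos: [0.6249, 0.1366, 0.2546]
eef_rot: [0.018, 0.717, 0.697, 0.018]
wrist_force: [-1.0, -0.1, 6.1]
gripper_width: 0.0172
gripper_force: 45.0
```

```bash
python3 -c "
from h import *
stat()"
```

```text
t 7.5 F [-1.0158 -0.1427  6.0812] T [-0.1507 -0.082  -0.0239] grip pt rel hinge [0.1646 0.0528 0.0438] r 0.1703548941403342 ang 0.06268717764130707 tool ang 0.05093259374457213 w 0.01718467517884231
```

Noise is about 0.7 N. I'll continue in steps of about 1.2 mm and watch Fz.

Request:
arm_command(steps=[{"travel":[0,0.023,0.02],"rotation":[0.09,0,0],"jaw":0},{"travel":[0,0,0],"rotation":[0,0,0],"jaw":0}])

```text
clock: 7.75
ee_pos: [0.6264, 0.1366, 0.2535]
eef_rot: [0.016, 0.717, 0.697, 0.015]
wrist_force: [0.4, -0.0, 6.4]
gripper_width: 0.017
gripper_force: 45.0
```

Request:
arm_command(steps=[{"travel":[0,0.023,0.02],"rotation":[0.09,0,0],"jaw":0},{"travel":[0,0,0],"rotation":[0,0,0],"jaw":0}])

```text
clock: 8.0
ee_pos: [0.6278, 0.1366, 0.2524]
eef_rot: [0.013, 0.717, 0.697, 0.013]
wrist_force: [0.1, -0.3, 6.1]
gripper_width: 0.0169
gripper_force: 45.0
```

Request:
arm_command(steps=[{"travel":[0,0.023,0.02],"rotation":[0.09,0,0],"jaw":0},{"travel":[0,0,0],"rotation":[0,0,0],"jaw":0}])

```text
clock: 8.25
ee_pos: [0.6293, 0.1365, 0.2513]
eef_rot: [0.011, 0.717, 0.697, 0.01]
wrist_force: [0.3, -0.4, 6.3]
gripper_width: 0.0167
gripper_force: 45.0
```

Request:
arm_command(steps=[{"travel":[0,0.023,0.02],"rotation":[0.09,0,0],"jaw":0},{"travel":[0,0,0],"rotation":[0,0,0],"jaw":0}])

```text
clock: 8.5
ee_pos: [0.6307, 0.1365, 0.2502]
eef_rot: [0.008, 0.717, 0.697, 0.008]
wrist_force: [0.3, 0.1, 6.3]
gripper_width: 0.0173
gripper_force: 45.1
```

Request:
arm_command(steps=[{"travel":[0,0.023,0.02],"rotation":[0.09,0,0],"jaw":0},{"travel":[0,0,0],"rotation":[0,0,0],"jaw":0}])

```text
clock: 8.75
ee_pos: [0.6321, 0.1365, 0.249]
eef_rot: [0.006, 0.717, 0.697, 0.005]
wrist_force: [0.7, 0.4, 5.8]
gripper_width: 0.0168
gripper_force: 45.1
```

```bash
python3 -c "
from h import *
stat()"
```

```text
t 8.75 F [0.6886 0.3677 5.8365] T [-0.0748 -0.1686  0.0162] grip pt rel hinge [0.1661 0.0529 0.0381] r 0.1703677957107947 ang 0.027861012011176134 tool ang 0.015290528365839945 w 0.016808477855769822
```

Request:
arm_command(steps=[{"travel":[0,0.023,0.02],"rotation":[0.09,0,0],"jaw":0},{"travel":[0,0,0],"rotation":[0,0,0],"jaw":0}])

```text
clock: 9.0
ee_pos: [0.6335, 0.1364, 0.2479]
eef_rot: [0.003, 0.717, 0.697, 0.003]
wrist_force: [1.1, -0.7, 7.0]
gripper_width: 0.017
gripper_force: 45.1
```

Request:
arm_command(steps=[{"travel":[0,0.023,0.02],"rotation":[0.09,0,0],"jaw":0},{"travel":[0,0,0],"rotation":[0,0,0],"jaw":0}])

```text
clock: 9.25
ee_pos: [0.6349, 0.1364, 0.2468]
eef_rot: [0.0, 0.717, 0.697, 0.0]
wrist_force: [-0.0, -1.0, 6.1]
gripper_width: 0.0173
gripper_force: 45.1
```

Request:
arm_command(steps=[{"travel":[0,0.023,0.02],"rotation":[0.09,0,0],"jaw":0},{"travel":[0,0,0],"rotation":[0,0,0],"jaw":0}])

```text
clock: 9.5
ee_pos: [0.6363, 0.1364, 0.2456]
eef_rot: [-0.002, 0.717, 0.697, -0.002]
wrist_force: [0.6, -0.6, 7.1]
gripper_width: 0.017
gripper_force: 45.1
```

Request:
arm_command(steps=[{"travel":[0,0.023,0.02],"rotation":[0.09,0,0],"jaw":0},{"travel":[0,0,0],"rotation":[0,0,0],"jaw":0}])

```text
clock: 9.75
ee_pos: [0.6376, 0.1363, 0.2449]
eef_rot: [-0.005, 0.717, 0.697, -0.005]
wrist_force: [-0.5, -0.2, 7.2]
gripper_width: 0.0169
gripper_force: 45.2
```

Request:
arm_command(steps=[{"travel":[0,0.023,0.02],"rotation":[0.09,0,0],"jaw":0},{"travel":[0,0,0],"rotation":[0,0,0],"jaw":0}])

```text
clock: 10.0
ee_pos: [0.6389, 0.1363, 0.2448]
eef_rot: [-0.007, 0.717, 0.697, -0.007]
wrist_force: [-3.3, -0.1, 10.9]
gripper_width: 0.0174
gripper_force: 45.7
```

```bash
python3 -c "
from h import *
stat()"
```

```text
t 10.0 F [-3.2557 -0.1168 10.8659] T [-0.1536  0.1957  0.0168] grip pt rel hinge [0.1672 0.053  0.0339] r 0.17056400351402756 ang 0.0025267628580534496 tool ang -0.019835692982765614 w 0.017371705100796078
```

The stop is felt: z stalled at 0.2448 and Fz is 10.9 N, so about 4 N is on the stop. Next I'll slide the bolt.

Request:
arm_command(steps=[{"travel":[0.04,0,0],"rotation":[0,0,0],"jaw":0},{"travel":[0.04,0,0],"rotation":[0,0,0],"jaw":0},{"travel":[0,0,0],"rotation":[0,0,0],"jaw":0}])

```text
clock: 10.38
ee_pos: [0.639, 0.1413, 0.2448]
eef_rot: [-0.007, 0.717, 0.697, -0.007]
wrist_force: [-1.5, -1.0, 10.6]
gripper_width: 0.0172
gripper_force: 45.7
```

Request:
arm_command(steps=[{"travel":[0.04,0,0],"rotation":[0,0,0],"jaw":0},{"travel":[0,0,0],"rotation":[0,0,0],"jaw":0}])

```text
clock: 10.62
ee_pos: [0.639, 0.1437, 0.2448]
eef_rot: [-0.007, 0.717, 0.697, -0.007]
wrist_force: [-2.1, -0.4, 10.6]
gripper_width: 0.0175
gripper_force: 45.7
```

Request:
arm_command(steps=[{"travel":[0.04,0,0],"rotation":[0,0,0],"jaw":0},{"travel":[0,0,0],"rotation":[0,0,0],"jaw":0}])

```text
clock: 10.88
ee_pos: [0.6391, 0.1461, 0.2448]
eef_rot: [-0.007, 0.717, 0.697, -0.007]
wrist_force: [-2.4, -0.1, 11.1]
gripper_width: 0.0171
gripper_force: 45.7
```

Smooth so far (9.8 mm). Continuing.

Request:
arm_command(steps=[{"travel":[0.04,0,0],"rotation":[0,0,0],"jaw":0},{"travel":[0,0,0],"rotation":[0,0,0],"jaw":0}])

```text
clock: 11.12
ee_pos: [0.6392, 0.1485, 0.2448]
eef_rot: [-0.007, 0.717, 0.697, -0.007]
wrist_force: [-2.6, -1.4, 9.7]
gripper_width: 0.017
gripper_force: 45.7
```

Request:
arm_command(steps=[{"travel":[0.03,0,0],"rotation":[0,0,0],"jaw":0},{"travel":[0,0,0],"rotation":[0,0,0],"jaw":0}])

```text
clock: 11.38
ee_pos: [0.6392, 0.1502, 0.2448]
eef_rot: [-0.007, 0.717, 0.697, -0.007]
wrist_force: [-1.9, -0.5, 11.3]
gripper_width: 0.0171
gripper_force: 45.7
```

Request:
arm_command(steps=[{"travel":[0.03,0,0],"rotation":[0,0,0],"jaw":0},{"travel":[0,0,0],"rotation":[0,0,0],"jaw":0}])

```text
clock: 11.62
ee_pos: [0.6393, 0.152, 0.2449]
eef_rot: [-0.007, 0.717, 0.697, -0.007]
wrist_force: [-2.2, -0.4, 10.4]
gripper_width: 0.017
gripper_force: 45.7
```

Request:
arm_command(steps=[{"travel":[0.015,0,0],"rotation":[0,0,0],"jaw":0},{"travel":[0,0,0],"rotation":[0,0,0],"jaw":0}])

```text
clock: 11.88
ee_pos: [0.6393, 0.1529, 0.2448]
eef_rot: [-0.007, 0.717, 0.697, -0.007]
wrist_force: [-2.6, -0.9, 10.9]
gripper_width: 0.017
gripper_force: 45.7
```

Request:
arm_command(steps=[{"travel":[0.015,0,0],"rotation":[0,0,0],"jaw":0},{"travel":[0,0,0],"rotation":[0,0,0],"jaw":0}])

```text
clock: 12.12
ee_pos: [0.6394, 0.1534, 0.2449]
eef_rot: [-0.007, 0.717, 0.697, -0.007]
wrist_force: [-3.6, -1.5, 11.7]
gripper_width: 0.017
gripper_force: 45.7
```

Request:
arm_command(steps=[{"travel":[0,0,-0.02],"rotation":[-0.09,0,0],"jaw":0},{"travel":[0,0,-0.01],"rotation":[-0.09,0,0],"jaw":0},{"travel":[0,0,0],"rotation":[0,0,0],"jaw":0}])

```text
clock: 12.5
ee_pos: [0.6379, 0.1534, 0.2449]
eef_rot: [-0.003, 0.717, 0.697, -0.004]
wrist_force: [-5.0, -1.5, 9.9]
gripper_width: 0.0174
gripper_force: 45.4
```

Request:
arm_command(steps=[{"travel":[0,0,-0.01],"rotation":[0,0,0],"jaw":10},{"travel":[0,0,0],"rotation":[0,0,0],"jaw":45},{"travel":[0,0,0],"rotation":[0,0,0],"jaw":45},{"travel":[0,0,0],"rotation":[0,0,0],"jaw":45}])

```text
clock: 13.0
ee_pos: [0.6386, 0.1536, 0.2419]
eef_rot: [-0.004, 0.717, 0.697, -0.005]
wrist_force: [0.8, -1.0, -0.0]
gripper_width: 0.0383
gripper_force: 0.0
```

Request:
arm_command(steps=[{"travel":[0,0,-0.3],"rotation":[0,0,0],"jaw":45},{"travel":[0,0,-0.8],"rotation":[0,0,0],"jaw":45},{"travel":[0,0,-0.8],"rotation":[0,0,0],"jaw":45},{"travel":[0,0,0],"rotation":[0,0,0],"jaw":45}])

```text
clock: 13.5
ee_pos: [0.6416, 0.1537, 0.3647]
eef_rot: [-0.0, 0.717, 0.697, 0.001]
wrist_force: [0.1, -0.7, 0.5]
gripper_width: 0.0384
gripper_force: 0.0
```

Run:
```python
from h import *
p,m,s=pose();print(s['clock'],p,s['wrist_force'])
s=arm.grab_frame("side");t=arm.grab_frame("top")
print(blobs(s,red(s),340,190,400,260),proj("side",plat(0,.165,.053+.017,.033)),proj("top",plat(0,.165,.07,.033)))
M=down(0,-np.pi/2);v=np.array([.6135,-.2835,0])
rows(v+[0,0,.047+.155+.07],M,.9)
cv2.imwrite("pics/s4.png",cv2.resize(s[190:320,285:425],None,fx=4.6,fy=4.6,interpolation=cv2.INTER_CUBIC))
```

```text
13.5 [0.6416 0.1537 0.3647] [ 0.0813 -0.6604  0.5051]
[([372.4, 218.1], [370, 217, 6, 3, 17])] (np.float64(371.9585215683881), np.float64(222.21737914857033)) (np.float64(293.96532221425446), np.float64(180.30668838428312))
n 9 dist [-0.0272 -0.4371 -0.0866] rv [-0.0088 -0.     -0.0001]
[-0.81, -0.03, 0.16] [-0.01, -0.0, -0.0]
[-0.81, -0.03, 0.16] [-0.01, -0.0, -0.0]
[-0.81, -0.03, 0.16] [-0.01, -0.0, -0.0]
[-0.81, -0.03, 0.16] [-0.01, -0.0, -0.0]
[-0.81, -0.03, 0.16] [-0.01, -0.0, -0.0]
[-0.81, -0.03, 0.16] [-0.01, -0.0, -0.0]
[-0.81, -0.03, 0.16] [-0.01, -0.0, -0.0]
[-0.81, -0.03, 0.16] [-0.01, -0.0, -0.0]
[-0.81, -0.03, 0.16] [-0.01, -0.0, -0.0]
```

View pics/s4.png

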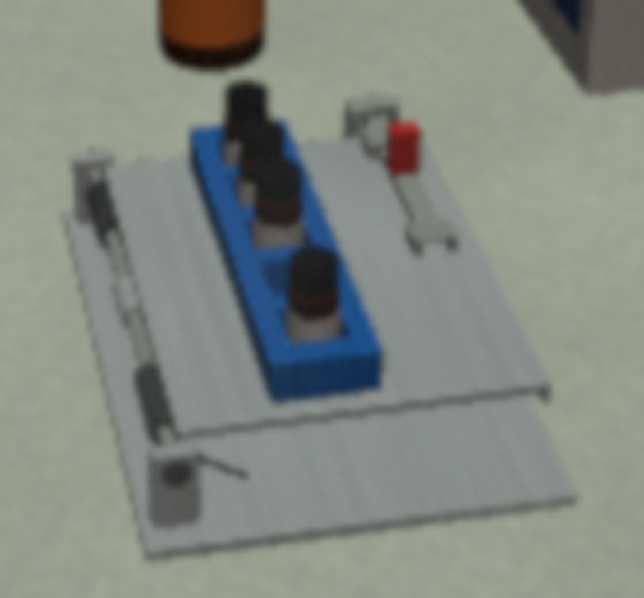

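The platform stays down with the bolt home (knob at crop (403,147), near the keeper), all four vials are seated, and the empty pocket is at crop (278,275). Now the loose vial.

Request:
arm_command(steps=[{"travel":[-0.81,-0.03,0.1],"rotation":[0,0,0],"jaw":55},{"travel":[-0.81,-0.03,0.1],"rotation":[-0.02,0,0],"jaw":55},{"travel":[-0.81,-0.03,0.1],"rotation":[-0.02,0,0],"jaw":55},{"travel":[-0.81,-0.03,0.1],"rotation":[-0.02,0,0],"jaw":55},{"travel":[-0.81,-0.03,0.1],"rotation":[-0.02,0,0],"jaw":55}])

```text
clock: 14.22
ee_pos: [0.6231, -0.0905, 0.3244]
eef_rot: [-0.003, 0.717, 0.697, -0.003]
wrist_force: [-0.3, -0.3, 0.4]
gripper_width: 0.0469
gripper_force: 0.0
```

Request:
arm_command(steps=[{"travel":[-0.81,-0.03,0.1],"rotation":[-0.02,0,0],"jaw":55},{"travel":[-0.81,-0.03,0.1],"rotation":[0,0,0],"jaw":55},{"travel":[-0.81,-0.03,0.1],"rotation":[0,0,0],"jaw":55},{"travel":[-0.81,-0.03,0.1],"rotation":[0,0,0],"jaw":55},{"travel":[0,0,0],"rotation":[0,0,0],"jaw":55}])

```text
clock: 14.85
ee_pos: [0.6093, -0.2866, 0.2993]
eef_rot: [-0.004, 0.719, 0.695, -0.003]
wrist_force: [-0.3, 0.5, -0.4]
gripper_width: 0.047
gripper_force: 0.0
```

Run:
```python
from h import *
s=arm.grab_frame("side");t=arm.grab_frame("top")
M=down(0,-np.pi/2)
c=blobs(s,dark(s),405,335,450,400);print(c)
# vial axis from side bottom + cap; side cap top centre (z=.059)
u=np.array(c[0][0]);st=c[0][1];print("cap top front/back mid",onz("side",st[0]+st[2]/2,st[1]+4,.059),"centroid z.05",onz("side",*u,.05))
v=np.array([.6135,-.2835,0]);print(proj("side",v+[0,0,.052]),proj("top",v+[0,0,.059]),proj("side",v))
rows(v+[0,0,.047+.155],M,.4)
cv2.imwrite("pics/s5.png",cv2.resize(s[270:420,330:490],None,fx=4,fy=4,interpolation=cv2.INTER_CUBIC))
```

```text
[([427.9, 361.7], [422, 353, 13, 18, 201]), ([425.3, 379.6], [421, 377, 11, 5, 27])]
cap top front/back mid [ 0.6125 -0.2886  0.059 ] centroid z.05 [ 0.6112 -0.2913  0.05  ]
(np.float64(427.60200613535767), np.float64(357.5999245703374)) (np.float64(489.30849882320103), np.float64(191.33462206649145)) (np.float64(425.0594293623623), np.float64(376.97963248829285))
n 5 dist [ 0.0032 -0.0001 -0.0988] rv [-0.0075 -0.002  -0.0013]
[-0.0, 0.01, 0.33] [-0.02, -0.01, -0.0]
[-0.0, 0.01, 0.33] [-0.02, -0.01, -0.0]
[-0.0, 0.01, 0.33] [-0.02, -0.01, -0.0]
[-0.0, 0.01, 0.33] [-0.02, -0.01, -0.0]
[-0.0, 0.01, 0.33] [-0.02, -0.01, -0.0]
```

View pics/s5.png

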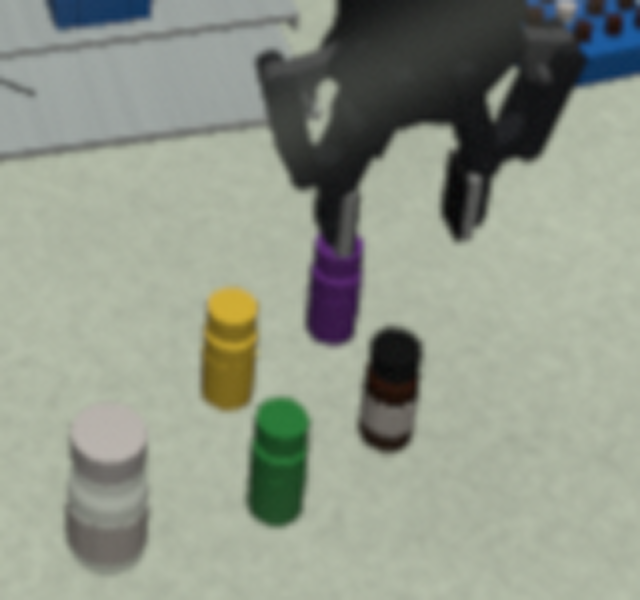

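The amber vial has its cap top at crop (396,342), i.e. full-frame (429,356), and its base at (427,379). That gives about (0.613,-0.286), and the path straight down is clear.

Request:
arm_command(steps=[{"travel":[-0.01,0.01,0.33],"rotation":[-0.02,-0.01,0],"jaw":55},{"travel":[-0.01,0.01,0.33],"rotation":[-0.02,-0.01,0],"jaw":55},{"travel":[-0.01,0.01,0.33],"rotation":[-0.02,0,0],"jaw":55},{"travel":[0,0.01,0.33],"rotation":[-0.02,0,0],"jaw":55},{"travel":[0,0.01,0.33],"rotation":[-0.02,0,0],"jaw":55}])

```text
clock: 15.58
ee_pos: [0.6141, -0.2834, 0.203]
eef_rot: [0.002, 0.717, 0.698, 0.001]
wrist_force: [-0.6, 0.6, 0.6]
gripper_width: 0.0467
gripper_force: 0.0
```

Request:
arm_command(steps=[{"travel":[0,0,0],"rotation":[0,0,0],"jaw":55},{"travel":[0,0,0],"rotation":[0,0,0],"jaw":0},{"travel":[0,0,0],"rotation":[0,0,0],"jaw":0},{"travel":[0,0,0],"rotation":[0,0,0],"jaw":0}], grip_force=30)

```text
clock: 16.08
ee_pos: [0.6141, -0.2855, 0.2051]
eef_rot: [0.003, 0.717, 0.697, 0.001]
wrist_force: [0.7, 0.4, 0.7]
gripper_width: 0.0246
gripper_force: 29.7
```

Request:
arm_command(steps=[{"travel":[0,0,-0.4],"rotation":[0,0,0],"jaw":0},{"travel":[0,0,-0.9],"rotation":[0,0,0],"jaw":0},{"travel":[0,0,-0.9],"rotation":[0,0,0],"jaw":0},{"travel":[0,0,0],"rotation":[0,0,0],"jaw":0}])

```text
clock: 16.58
ee_pos: [0.6146, -0.2858, 0.3443]
eef_rot: [0.009, 0.717, 0.697, 0.002]
wrist_force: [0.2, -0.6, -0.2]
gripper_width: 0.0242
gripper_force: 29.6
```

Run:
```python
from h import *
p,m,_=pose();print(p,m[:,2])
pk=plat(0,.08,0,.013)-0
# pocket y: rack centred on origin y? check from caps, level now, top view
t=arm.grab_frame("top")
b=blobs(t,dark(t),250,190,420,260);print(b)
for c,_ in b:
    P=onz("top",*c,.05+.013+.057);print(P,"stand",ZS.T@(P-S0))
print("pocket stand y=-42?",plat(0,.08,-.042,.013))
M=down(0,-np.pi/2);rows(plat(0,.08,-.042,.013)+[0,0,.047+.155+.09],M,.8)
```

```text
[ 0.6146 -0.2858  0.3443] [ 0.0156 -0.0093 -0.9998]
[([284.7, 216.6], [280, 211, 11, 12, 93]), ([303.8, 217.2], [299, 212, 10, 12, 90]), ([323.2, 217.8], [319, 213, 10, 11, 85]), ([361.7, 219.1], [357, 214, 11, 11, 91])]
[0.5484 0.1705 0.12  ] stand [-0.011   0.0845  0.12  ]
[0.5472 0.1295 0.12  ] stand [-0.0111  0.0435  0.12  ]
[0.546  0.0879 0.12  ] stand [-0.0111  0.0018  0.12  ]
[0.5433 0.0055 0.12  ] stand [-0.0114 -0.0805  0.12  ]
pocket stand y=-42? [0.5458 0.044  0.063 ]
n 8 dist [-0.0683  0.3296  0.0144] rv [ 0.0109  0.0062 -0.0003]
[0.68, -0.16, -0.04] [0.02, 0.01, -0.0]
[0.68, -0.16, -0.04] [0.02, 0.01, -0.0]
[0.68, -0.16, -0.03] [0.02, 0.01, -0.0]
[0.68, -0.16, -0.03] [0.02, 0.01, -0.0]
[0.68, -0.16, -0.03] [0.02, 0.01, -0.0]
[0.68, -0.16, -0.03] [0.02, 0.01, -0.0]
[0.68, -0.16, -0.03] [0.02, 0.01, -0.0]
[0.68, -0.16, -0.03] [0.02, 0.01, -0.0]
```

Request:
arm_command(steps=[{"travel":[0.68,-0.16,-0.1],"rotation":[0.02,0.01,0],"jaw":0},{"travel":[0.68,-0.16,-0.05],"rotation":[0.02,0.01,0],"jaw":0},{"travel":[0.68,-0.16,-0.03],"rotation":[0.02,0.01,0],"jaw":0},{"travel":[0.68,-0.16,-0.03],"rotation":[0.02,0.01,0],"jaw":0},{"travel":[0.68,-0.16,-0.03],"rotation":[0.02,0.01,0],"jaw":0}])

```text
clock: 17.25
ee_pos: [0.5703, -0.0783, 0.3481]
eef_rot: [-0.004, 0.717, 0.697, -0.002]
wrist_force: [1.0, -0.2, 0.3]
gripper_width: 0.0242
gripper_force: 29.6
```

Request:
arm_command(steps=[{"travel":[0.68,-0.16,0],"rotation":[0.02,0.01,0],"jaw":0},{"travel":[0.68,-0.16,0],"rotation":[0.02,0.01,0],"jaw":0},{"travel":[0.69,-0.16,0],"rotation":[0.02,0.01,0],"jaw":0},{"travel":[0,0,0],"rotation":[0,0,0],"jaw":0},{"travel":[0,0,0],"rotation":[0,0,0],"jaw":0}])

```text
clock: 17.88
ee_pos: [0.5458, 0.0439, 0.3494]
eef_rot: [-0.005, 0.717, 0.697, -0.003]
wrist_force: [-0.4, -0.4, -0.1]
gripper_width: 0.0244
gripper_force: 29.6
```

Run:
```python
from h import *
s=arm.grab_frame("side");t=arm.grab_frame("top")
M=down(0,-np.pi/2);T=world(-.01,-.0402,.063)
rows(T+[0,0,.205+.035],M,.5)
p,m,st=pose();print(p,m[:,2],st['gripper_width'])
print("grip-> vial bottom expected px",proj("side",p+m[:,2]*.205),"cap",proj("side",p+m[:,2]*.155))
print("pocket corners side",[np.round(proj("side",world(-.01+a,-.0402+b,.084)),1).tolist() for a,b in((-.015,-.015),(.015,-.015),(.015,.015),(-.015,.015))])
# rack outline (blue) in top view
hsv=cv2.cvtColor(t,cv2.COLOR_BGR2HSV);k=cv2.inRange(hsv,(100,130,80),(125,255,255))
k[:190]=0;k[260:]=0;k[:,:255]=0;k[:,400:]=0
r=cv2.minAreaRect(cv2.findNonZero(k));print(r);bx=cv2.boxPoints(r)
print(np.array([ZS.T@(onz("top",*q,.084)-S0) for q in bx]))
x0,y0=int(proj("side",p+m[:,2]*.205)[0])-70,int(proj("side",p+m[:,2]*.205)[1])-60
print(x0,y0);cv2.imwrite("pics/s6.png",cv2.resize(s[y0:y0+120,x0:x0+150],None,fx=5,fy=5,interpolation=cv2.INTER_CUBIC))
```

```text
n 2 dist [-0.0003  0.0026 -0.0469] rv [-0.0103 -0.0039 -0.0014]
[0.02, 0.0, 0.39] [-0.06, -0.02, -0.01]
[0.02, -0.0, 0.39] [-0.06, -0.02, -0.01]
[0.5461 0.0432 0.3499] [-0.0102  0.0042 -0.9999] 0.024351767414269917
grip-> vial bottom expected px (np.float64(348.2329347484834), np.float64(228.0382931361074)) cap (np.float64(348.62880582122), np.float64(208.9076626521287))
pocket corners side [[343.7, 254.0], [356.4, 252.5], [353.5, 245.4], [341.1, 246.8]]
((295.6733093261719, 217.82122802734375), (47.59699630737305, 25.427011489868164), 2.12109637260437)
[[-0.0366  0.1158  0.084 ]
 [ 0.02    0.1159  0.084 ]
 [ 0.0192  0.0105  0.084 ]
 [-0.0372  0.0107  0.084 ]]
278 168
```

View pics/s6.png

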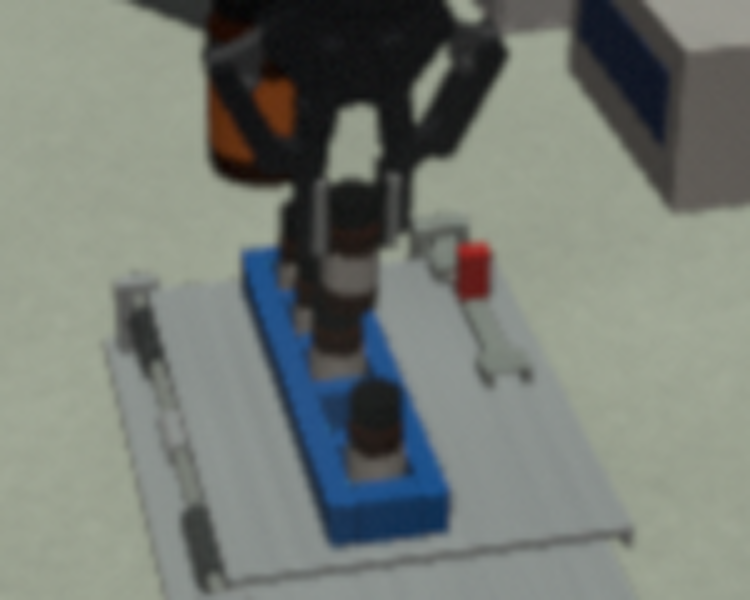

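The vial hangs upright between the pads, base at crop (350,297), which is where I expected it. The empty pocket shows at crop (340,408). I'll check the rack's centre in y from the first picture, then go down by feel.

Run:
```python
from h import *
t=cv2.imread("pics/top0.png")
hsv=cv2.cvtColor(t,cv2.COLOR_BGR2HSV);k=cv2.inRange(hsv,(100,130,80),(125,255,255))
k[:190]=0;k[260:]=0;k[:,:255]=0;k[:,400:]=0
r=cv2.minAreaRect(cv2.findNonZero(k));print(r)
for z in(.095,.105):print(np.array([ZS.T@(onz("top",*q,z)-S0) for q in cv2.boxPoints(r)]).mean(0))
M=down(0,-np.pi/2);T=world(-.01,-.041,.063)
rows(T+[0,0,.205+.03],M,.5)
```

```text
((323.22747802734375, 222.4043731689453), (105.24779510498047, 26.08794593811035), 1.9749339818954468)
[-0.0182  0.0021  0.095 ]
[-0.0193  0.002   0.105 ]
n 2 dist [-0.0003  0.0018 -0.0519] rv [-0.0103 -0.0039 -0.0014]
[0.01, 0.0, 0.43] [-0.06, -0.02, -0.01]
[0.01, -0.0, 0.43] [-0.06, -0.02, -0.01]
```

Request:
arm_command(steps=[{"travel":[0.03,0,0.3],"rotation":[-0.06,-0.02,-0.01],"jaw":0},{"travel":[0.02,0,0.3],"rotation":[-0.06,-0.02,-0.01],"jaw":0},{"travel":[0,0,0.2],"rotation":[0,0,0],"jaw":0},{"travel":[0,0,0],"rotation":[0,0,0],"jaw":0}])

```text
clock: 18.48
ee_pos: [0.5455, 0.0466, 0.3013]
eef_rot: [-0.001, 0.717, 0.697, -0.0]
wrist_force: [0.3, 0.0, -1.0]
gripper_width: 0.0242
gripper_force: 29.6
```

Run:
```python
from h import *
s=arm.grab_frame("side")
M=down(0,-np.pi/2);T=world(-.01,-.0402,.063)
rows(T+[0,0,.205+.018],M,.2)
p,m,st=pose();print(p,m[:,2],st['wrist_force'])
cv2.imwrite("pics/s7.png",cv2.resize(s[190:280,290:410],None,fx=6,fy=6,interpolation=cv2.INTER_CUBIC))
```

```text
n 2 dist [-0.     -0.0009 -0.0163] rv [-0.0006 -0.001   0.0005]
[-0.01, 0.0, 0.14] [-0.0, -0.01, 0.0]
[-0.01, 0.0, 0.14] [-0.0, -0.01, 0.0]
[0.5458 0.0467 0.3023] [-0.0006  0.001  -1.    ] [-0.1062  0.4744 -0.7345]
```

View pics/s7.png

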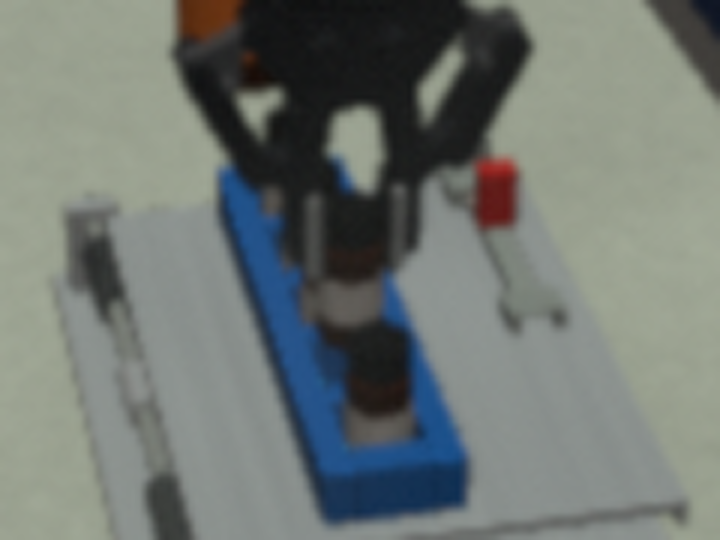

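The vial hangs above the gap behind the first rack vial (body at crop (352,300)), lined up along the rack row. Lowering by feel.

Request:
arm_command(steps=[{"travel":[-0.01,0,0.15],"rotation":[0,0,0],"jaw":0},{"travel":[0,0,0.1],"rotation":[0,0,0],"jaw":0},{"travel":[0,0,0],"rotation":[0,0,0],"jaw":0}])

```text
clock: 18.9
ee_pos: [0.5457, 0.0467, 0.287]
eef_rot: [-0.001, 0.717, 0.697, 0.0]
wrist_force: [-0.3, -0.2, -0.1]
gripper_width: 0.0246
gripper_force: 29.6
```

Request:
arm_command(steps=[{"travel":[0,0,0.05],"rotation":[0,0,0],"jaw":0},{"travel":[0,0,0],"rotation":[0,0,0],"jaw":0}])

```text
clock: 19.15
ee_pos: [0.5458, 0.0468, 0.2846]
eef_rot: [-0.0, 0.717, 0.697, 0.0]
wrist_force: [-0.6, 0.3, -1.0]
gripper_width: 0.0244
gripper_force: 29.6
```

Request:
arm_command(steps=[{"travel":[0,0,0.05],"rotation":[0,0,0],"jaw":0},{"travel":[0,0,0],"rotation":[0,0,0],"jaw":0}])

```text
clock: 19.4
ee_pos: [0.5458, 0.0467, 0.2814]
eef_rot: [-0.0, 0.717, 0.697, 0.0]
wrist_force: [-0.1, -0.0, -0.9]
gripper_width: 0.0245
gripper_force: 29.6
```

Request:
arm_command(steps=[{"travel":[0,0,0.05],"rotation":[0,0,0],"jaw":0},{"travel":[0,0,0.05],"rotation":[0,0,0],"jaw":0},{"travel":[0,0,0],"rotation":[0,0,0],"jaw":0}])

```text
clock: 19.77
ee_pos: [0.5457, 0.0467, 0.2752]
eef_rot: [-0.0, 0.717, 0.697, 0.0]
wrist_force: [0.2, -0.6, -0.5]
gripper_width: 0.0242
gripper_force: 29.6
```

Request:
arm_command(steps=[{"travel":[0,0,0.04],"rotation":[0,0,0],"jaw":0},{"travel":[0,0,0.04],"rotation":[0,0,0],"jaw":0},{"travel":[0,0,0],"rotation":[0,0,0],"jaw":0}])

```text
clock: 20.15
ee_pos: [0.5457, 0.0467, 0.2706]
eef_rot: [-0.0, 0.717, 0.697, 0.0]
wrist_force: [0.4, 1.1, -1.4]
gripper_width: 0.0248
gripper_force: 29.6
```

Request:
arm_command(steps=[{"travel":[0,0,0.02],"rotation":[0,0,0],"jaw":0},{"travel":[0,0,0],"rotation":[0,0,0],"jaw":0}])

```text
clock: 20.4
ee_pos: [0.5459, 0.0467, 0.2697]
eef_rot: [-0.0, 0.717, 0.697, 0.001]
wrist_force: [-0.4, 0.6, -0.0]
gripper_width: 0.0242
gripper_force: 29.6
```

Request:
arm_command(steps=[{"travel":[0,0,0.02],"rotation":[0,0,0],"jaw":0},{"travel":[0,0,0],"rotation":[0,0,0],"jaw":0}])

```text
clock: 20.65
ee_pos: [0.546, 0.0467, 0.2687]
eef_rot: [-0.0, 0.717, 0.697, 0.001]
wrist_force: [0.1, 0.1, 0.1]
gripper_width: 0.0247
gripper_force: 29.7
```

Request:
arm_command(steps=[{"travel":[0,0,0.02],"rotation":[0,0,0],"jaw":0},{"travel":[0,0,0],"rotation":[0,0,0],"jaw":0}])

```text
clock: 20.9
ee_pos: [0.5459, 0.0468, 0.2684]
eef_rot: [0.0, 0.717, 0.697, 0.001]
wrist_force: [-2.0, 0.3, 4.8]
gripper_width: 0.0249
gripper_force: 30.0
```

The pocket floor is felt at 0.2684, as predicted. Releasing and rising.

Request:
arm_command(steps=[{"travel":[0,0,-0.01],"rotation":[0,0,0],"jaw":0},{"travel":[0,0,0],"rotation":[0,0,0],"jaw":35},{"travel":[0,0,0],"rotation":[0,0,0],"jaw":55},{"travel":[0,0,0],"rotation":[0,0,0],"jaw":55}])

```text
clock: 21.4
ee_pos: [0.5458, 0.0467, 0.2673]
eef_rot: [-0.0, 0.717, 0.697, 0.0]
wrist_force: [-0.0, 0.0, 0.9]
gripper_width: 0.047
gripper_force: 0.0
```

Request:
arm_command(steps=[{"travel":[0,0,-0.3],"rotation":[0,0,0],"jaw":55},{"travel":[0,0,-0.8],"rotation":[0,0,0],"jaw":55},{"travel":[0,0,-0.8],"rotation":[0,0,0],"jaw":55},{"travel":[-0.8,0,-0.2],"rotation":[0,0,0],"jaw":55},{"travel":[-0.8,0,0],"rotation":[0,0,0],"jaw":55}])

```text
clock: 22.02
ee_pos: [0.5437, -0.05, 0.398]
eef_rot: [0.003, 0.716, 0.698, 0.002]
wrist_force: [1.4, -0.3, -0.3]
gripper_width: 0.0469
gripper_force: 0.0
```

Request:
arm_command(steps=[{"travel":[-0.8,-0.5,0],"rotation":[0,0,0],"jaw":55},{"travel":[-0.8,-0.5,0],"rotation":[0,0,0],"jaw":55},{"travel":[-0.5,-0.5,0],"rotation":[0,0,0],"jaw":55},{"travel":[0,0,0],"rotation":[0,0,0],"jaw":55}])

```text
clock: 22.52
ee_pos: [0.4483, -0.1746, 0.3954]
eef_rot: [0.001, 0.718, 0.696, 0.001]
wrist_force: [0.2, 0.0, 0.9]
gripper_width: 0.0469
gripper_force: 0.0
```

Run:
```python
from h import *
s=arm.grab_frame("side");t=arm.grab_frame("top");print(pose()[2]['clock'])
print(blobs(t,dark(t),250,190,420,260),blobs(s,red(s),340,190,400,260),blobs(t,red(t),250,160,400,270))
a=cv2.resize(s[190:320,285:425],None,fx=2.85,fy=2.85,interpolation=cv2.INTER_CUBIC);b=cv2.resize(t[160:275,250:400],None,fx=2.6,fy=2.6)
c=np.zeros((380,800,3),np.uint8);c[:a.shape[0],:a.shape[1]]=a[:380];c[:b.shape[0],400:400+b.shape[1]]=b[:,:400];cv2.imwrite("pics/f.png",c)
```

```text
22.625
[([284.7, 216.6], [280, 212, 11, 11, 95]), ([303.8, 217.2], [299, 212, 10, 12, 91]), ([323.1, 217.9], [319, 213, 9, 11, 86]), ([342.2, 219.0], [338, 214, 10, 11, 89]), ([361.8, 219.1], [357, 214, 11, 12, 94])] [([372.4, 218.1], [370, 217, 6, 3, 17])] [([293.9, 178.7], [292, 175, 5, 8, 36])]
```

View pics/f.png

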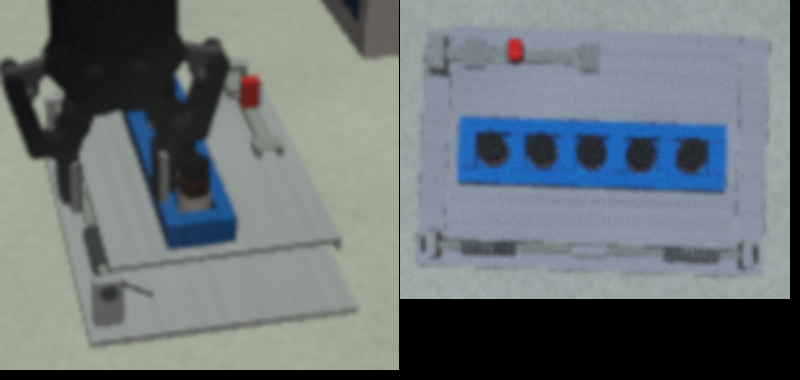

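The top view shows five caps evenly spaced in one row, with the new one at (342,219), and the knob in its home position at (294,179). Platform is level and the arm is clear, so I'm handing in.

```bash
python3 -c "
from rig import arm
print(arm.close_job())"
```

```text
the job is handed in; nothing more can be done
None
```

The job is handed in at about 22.6 s of the 61 s: the platform is bolted down level (bolt moved about 17 of 18 mm), the amber vial is on its pocket floor and the four other vials are still seated; the hand-in returned no verdict.

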